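# Set the inspection camera and hold a glass cell in its light path

## Task

On the inspection bench, swing the clamp lever open, slide the camera carriage along until its pointer stands on the engraved mark, and swing the lever fully home again to lock it. Then take the tall glass cell out of the rack by its two frosted side faces, never touching its clear windows with the gripper, and hold it upright in the light path, midway between the lens and the light panel, centred on the lens with its clear windows square to the light. Finish holding it there in the gripper, touching nothing else with it, and leave the two short cells, the bamboo tube and the jar where they are.

Things in the scene. Friction and masses are not known exactly. Their poses are not given: they have to be found in the camera images.
- bench: inspection bench, fixed: aluminium base plate 215 x 620 x 12 mm on the table. Origin on the table midway between the two guide rails, at half length; x across (away from the robot), y along the rails to the light panel. Plate from x -113 to +103 mm. Light panel: box 120 (x) x 26 (y) mm, 80 to 200 mm above the table. The light path runs along y at x = 0, 140 mm above the table
- light (a point): centre of the bright front of the light panel, which faces the lens (along -y of the bench); at (0, 236, 140) mm in the bench frame
- view (a point): the point of the light path, 140 mm above the table, midway between lens front and light panel once the carriage stands on the mark (110 mm from either): the middle of the held cell belongs here. Its axes are those of the bench: y along the light path, z up
- mark (a point): the engraved mark: the only black line (3 mm wide, across the rails' direction) on the white strip along the far (+x) edge of the base plate, at (86, -70, 13) mm in the bench frame. Axes of the bench
- pointer (a point): tip of the steel pointer at the far (+x) side of the camera carriage, just above the white strip; it moves with the carriage and must stand over the mark (same y in the bench frame)
- carriage (a joint): position of the camera carriage along the guide rails, m; 0 at the end away from the light panel, grows towards the panel, travel 0.18; 0.13 on the mark. With the clamp open it slides against about 4 N and stays where it is left; locked, it is held fast
- tongue (a point): top middle of the carriage's clamp tongue, on the clamp's vertical axis: a block 40 mm wide along the rails (y), +-24 mm in x, 18 to 55 mm above the table, to be pinched by its 40 mm sides or pushed to slide the carriage. Clamp hub on it: 24 mm wide, 20 high. Saddle plate begins 38 mm behind (+x); camera and lens, 46 mm wide, 88 mm behind, 117 to 163 mm high, from y -35 to +85 mm
- clamp_ball (a point): centre of the black ball knob (24 mm diameter) at the end of the clamp lever, 87 mm above the table, 72 mm from the clamp's vertical axis (the axis goes through tongue). The lever is a steel rod of 9 mm rising from the hub to the ball
- clamp (a joint): clamp lever angle about its vertical axis, rad: 0 locked (lever along the rails, ball on the side away from the light panel, -y of the bench), 1.57 fully open (ball towards the robot, -x of the bench; grows clockwise seen from above). It bites below about 0.5, has stops at both ends and stays where left. Takes about 2 N at the ball, up to 4 N over the last 0.5 rad to locked
- lens (a point): centre of the front of the camera lens (40 mm diameter), 85 mm from the middle of the carriage towards the light panel, on the light path; moves with the carriage
- rack: white plastic rack, fixed, 66 x 176 x 20 mm, origin under its middle; three pockets in a row along its y, 58 mm apart (y = -58, 0, 58 mm), each 42.5 (x) x 26.5 (y) mm, 12 mm deep (pocket floor 8 mm above the table). The cells stand in the pockets with their axes along those of the rack
- tall: the tall glass cell, to be taken: an open upright box of glass 40 (x) x 24 (y) x 80 (z) mm, about 80 g; origin at the middle of its underside, z up. Side faces at x = +-20 mm frosted (whitish), windows at y = +-12 mm clear. Stands in one of the rack's three pockets, its top 88 mm above the table; the other two cells are 52 mm tall
- tall_frost_a: frosted side wall of the tall cell at its +x side, 24 mm wide, 80 mm high, 3.5 mm thick; origin at its middle
- tall_frost_b: frosted side wall of the tall cell at its -x side, 24 mm wide, 80 mm high, 3.5 mm thick; origin at its middle
- tall_clear_a: clear window of the tall cell at its +y side, 33 mm wide, set between the frosted walls; origin at its middle. Not to be touched by the robot
- tall_clear_b: clear window of the tall cell at its -y side, 33 mm wide, set between the frosted walls; origin at its middle. Not to be touched by the robot
- short1: short glass cell, 40 x 24 x 52 mm, standing in a pocket of the rack; leave alone. Origin at the middle of its underside
- short2: short glass cell, 40 x 24 x 52 mm, standing in a pocket of the rack; leave alone. Origin at the middle of its underside
- bamboo_tube: green bamboo tube standing on the table, 44 mm diameter, 170 mm high; leave alone. Origin at the middle of its underside
- jar: closed glass jar with a steel lid standing on the table, 60 mm diameter, 75 mm high; leave alone. Origin at the middle of its underside
There are look-alikes about, which are no part of the job. What is shaped like the tall but black, pink or purple is not meant.

How it is judged (in metres and radians):
On the way, in this order (a step that is already met when the one before it is completed fails the run):
1. the clamp lever is swung open (value of joint clamp above 0.7 rad), for 0.1 s.
2. the carriage's pointer stands on the mark (y of pointer in the frame of mark between -0.004 and 0.004 m and value of joint clamp above 0.3 rad), for 0.3 s.
3. the lever is swung home and locks the carriage on the mark (value of joint clamp below 0.2 rad and y of pointer in the frame of mark between -0.004 and 0.004 m), for 0.2 s.
4. the tall cell is lifted clear of the rack by its frosted faces (height (world z) of tall above 0.03 m and contact force between the fingers and tall_frost_a above 1 N and contact force between the fingers and tall_frost_b above 1 N), for 0.2 s.
At the end, for the whole second after the job is handed in: Lever under 0.2 rad, pointer within 4 mm of the mark; tall cell gripped by both frosted faces, touching nothing else, middle within 12 mm of the light path and 25 mm of midway, upright and square within 0.12 rad, still; short cells moved under 15 mm, tube and jar under 25 mm (all of step 3 and contact force between the fingers and tall_frost_a above 1 N and contact force between the fingers and tall_frost_b above 1 N and x of tall in the frame of view between -0.012 and 0.012 m and y of tall in the frame of view between -0.025 and 0.025 m and z of tall in the frame of view between -0.052 and -0.028 m and angle between the y axis of tall and the y axis of view, either way round below 0.12 rad and angle between tall's own z axis and vertical below 0.12 rad and linear speed of tall below 0.02 m/s and contact force between tall and bench below 0.05 N and contact force between tall and rack below 0.05 N and distance of each of short1, short2 from where it was at the start of the episode below 0.015 m and distance of each of bamboo_tube, jar from where it was at the start of the episode below 0.025 m); the arm keeps its last pose, push and grip.
It fails at once if the robot touches a clear window of the tall cell (contact force between any of the fingers, the arm and tall_clear_a above 0.5 N or contact force between any of the fingers, the arm and tall_clear_b above 0.5 N).
It fails at once if a short cell, the bamboo tube or the jar is moved (distance of any of short1, short2 from where it was at the start of the episode above 0.015 m or distance of any of bamboo_tube, jar from where it was at the start of the episode above 0.025 m).
It also fails if it takes over 72 s, if anything falls off the work surface, if the arm or the gripper's body presses on something with over 40 N, if the wrist force passes 120 N, or if a joint passes its speed limit or range.

## Robot

A 6-joint arm with a two-finger parallel gripper is mounted at the origin on the work surface. World frame = base frame: x ahead of the robot, y to its left, z up, the work surface at z = 0. Lengths are in mm, angles in degrees, forces in N, time in s.
With the tool pointing down it reaches from about 350 to 850 mm from the base axis. Payload 8.1 kg.
Tool frame: the origin (TCP) lies midway between the tips of the shut fingers; the grasp point (between the pads) lies 19 mm behind it (r.tcp_to_grasp is the distance from the TCP to the grasp point, in mm); z points along the fingers, y is the direction in which the jaws open and shut (so a half turn about z gives the same grasp; the last joint's range is limited). The gripper opens to 85 mm and grips with 20 to 120 N. Pads are 22 mm wide; open, the fingers measure 114 mm over their backs; the gripper's body (76 mm by 85 mm) begins 54 mm behind the grasp point. The pads swing forward as they close: fully open they stand 13 mm farther back than shut.
Start: joints at [-77.945, 7.471, 85.268, -0, 87.261, -4.893], TCP at [174.923, -573.94, 231.292] pointing down, gripper open.
Joint ranges: [-169.43, 169.43], [-51.17, 129.36], [1.28, 143.12], [-76.62, 256.62], [0, 156.53], [-152.29, 152.29]. Speed limits (degrees/s): [136.94, 136.94, 159.86, 180, 180, 180].

## Interface

Orientations are given as [roll, pitch, yaw] about the fixed x, y, z axes, in that order (R = Rz(yaw) Ry(pitch) Rx(roll)).
In Python, from bench import r gives the robot as it stands.
- The arm moves only by the tool jog_arm, never from a script. Its argument "targets" is a list of rows, each a list of 7 numbers: the shift along the tool's x, y, z in m, then the turn, a rotation vector about the tool's x, y, z in rad, then the closure, from 0 (fully open) to 1 (shut). In form: [[dx, dy, dz, wx, wy, wz, claw], ...]. A call has 1 to 5 rows; each row is the pose to reach, as a shift and turn from the pose commanded when the call began, along the tool's axes at that moment; what a row does not reach only later rows make up. A row lasts 1/12 s, in which the tool goes at most 41.7 mm and 7.16 degrees, less where a joint would pass 70% of its speed; a pose out of reach is approached as far as the arm can. A call with a gripper value outside its range is refused whole. The fingers move at their own pace and stop on an object; "newtons" is the grip in N (left out, the last holds). Time passes only in rows, so rows that repeat a pose let the fingers close. It gives the time, the measured TCP pose, the force and the opening at its end, in the units of the state.
- r.sense(): the state, without advancing time (a new reading comes with each control period).
- r.snapshot(name): name is "side" or "top" or "wrist"; returns a dict with "pixels" (400x640x3 uint8, red, green, blue), "fx", "fy", "cx", "cy" (pixels), "dist" ([k1, k2, p1, p2, k3] as OpenCV has them; the pictures are not rectified), "origin" and "attitude" of the camera in the world. Camera axes: x right, y down, z forward; pixel columns grow to the right and rows downward; lengths in mm; the calibration is good to about 2 mm. A picture is of the moment at which its call begins. There is no depth.
- r.hand_in(): hands the job in, once; it reports no verdict.
The state is a dict: "time": time; "joint_pos": joint angles; "qd": joint speeds; "joint_efforts": joint torques, N m; "tool_pos": TCP position; "tcp_rot": TCP orientation; "ft_force": force on the tool from outside, world axes, zero at the start; "wrist_torque": the same for the moment, N m; "finger_gap": finger opening in mm.
Only numpy, scipy, OpenCV 4.12 (cv2) and the standard library are available. Lean on these libraries where they do the work, as an engineer would, in place of code of your own. Each camera call takes 0.05 s, during which the arm holds its last target.

## Working session

There is one attempt and no reset: what is moved stays moved. The work goes in short steps, Python scripts to look and compute and a tool call to move; the robot and the scene stay as the last step left them, time stands still between calls to the robot, and variables do not carry over. Pictures are saved under pics/ and viewed, and the job is handed in when it is done.

Besides the shell and the picture viewer there is one more tool, called as name(argument=value, ...), one argument or row to a line, values as JSON. jog_arm: Moves the arm, as the interface text tells. Its arguments: {"type":"object","properties":{"targets":{"type":"array","items":{"type":"array","items":{"type":"number"}}},"newtons":{"type":"number"}},"required":["targets"]}

```bash
ls; mkdir -p pics
python3 - <<'E'
from bench import r
import cv2,json
print(r.sense())
for n in ["side","top","wrist"]:
    s=r.snapshot(n)
    cv2.imwrite(f"pics/{n}0.png",s["pixels"][:,:,::-1])
    print(n,{k:v for k,v in s.items() if k!="pixels"})
E
```

```text
pics
{'time': 0.0, 'joint_pos': array([-7.79452443e+01,  7.51565223e+00,  8.53318070e+01, -2.20760919e-03,
        8.72598785e+01, -4.89477408e+00]), 'qd': array([-0.03441023, -0.03959219, -0.01120888, -0.05253564, -0.06602204,
       -0.07931545]), 'joint_efforts': array([-1.53085115e-03, -5.69411016e+01, -5.00545406e+01, -4.47909015e-04,
        1.45801704e-02, -2.96805047e-05]), 'tool_pos': array([ 174.7908134 , -573.39010265,  230.2145209 ]), 'tcp_rot': array([-1.79892866e+02, -6.96185709e-03,  1.69496308e+01]), 'ft_force': array([-0.07477564, -0.73092876,  0.73848294]), 'wrist_torque': array([ 0.03016625,  0.03151689, -0.00164134]), 'finger_gap': 85.23649520829393}
side {'fx': 471.5715942351513, 'fy': 471.5715942351513, 'cx': 320.82374589046753, 'cy': 200.62648305095226, 'dist': array([-0.02344489,  0.        ,  0.        ,  0.        ,  0.        ]), 'origin': array([-70.49410625, 792.70703994, 943.20692311]), 'attitude': array([-1.30328556e+02,  2.96551334e-02, -1.40521160e+02])}
top {'fx': 449.9456384930692, 'fy': 449.9456384930692, 'cx': 314.3674784593807, 'cy': 199.06628609724785, 'dist': array([-0.02359462,  0.        ,  0.        ,  0.        ,  0.        ]), 'origin': array([ 456.70942488,   17.01647986, 1612.71318717]), 'attitude': array([-176.47023105,    0.89707638,  -90.46426067])}
wrist {'fx': 283.53122533687616, 'fy': 283.53122533687616, 'cx': 320.20635785389914, 'cy': 198.2692995154364, 'dist': array([-0.00703359,  0.        ,  0.        ,  0.        ,  0.        ]), 'origin': array([ 251.41031347, -550.74151969,  373.6410684 ]), 'attitude': array([ 1.61803770e+02,  1.22022861e-01, -7.30609071e+01])}
```

View pics/side0.png

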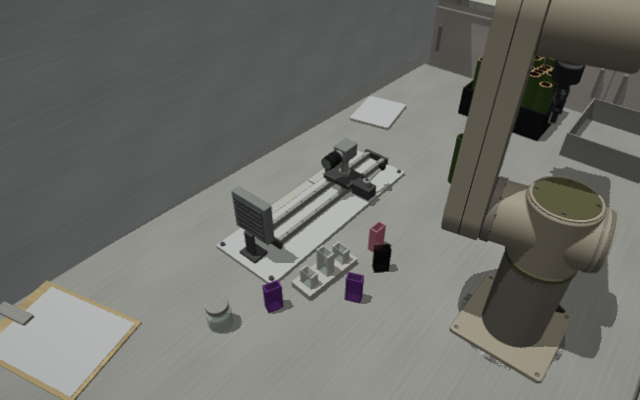

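View pics/top0.png

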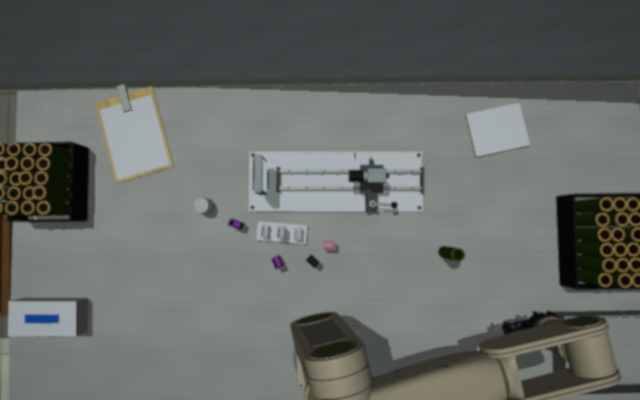

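View pics/wrist0.png

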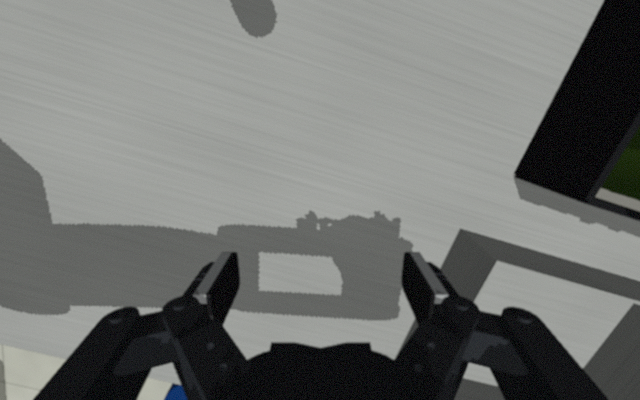

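The side and top views show the bench roughly aligned with the world: panel at about (262,175) in the top view, carriage (370,180), ball (394,206), rack (282,233), tube (451,254), jar (203,206). Next I zoom in.

```bash
cat > h.py <<'E'
import numpy as np,cv2
from scipy.spatial.transform import Rotation as R
from bench import r
def snap(n,save=None):
    s=r.snapshot(n)
    s["K"]=np.array([[s["fx"],0,s["cx"]],[0,s["fy"],s["cy"]],[0,0,1.]])
    s["Rm"]=R.from_euler('xyz',s["attitude"],degrees=True).as_matrix()
    s["bgr"]=np.ascontiguousarray(s["pixels"][:,:,::-1])
    if save: cv2.imwrite(save,s["bgr"])
    return s
def ray(s,uv):
    p=cv2.undistortPoints(np.array(uv,float).reshape(-1,1,2),s["K"],s["dist"]).reshape(-1,2)
    d=np.c_[p,np.ones(len(p))]@s["Rm"].T
    return s["origin"],d
def plane(s,uv,z):
    o,d=ray(s,uv); return o+d*((z-o[2])/d[:,2])[:,None]
def proj(s,P):
    P=np.atleast_2d(np.array(P,float)); 
    rv=cv2.Rodrigues(s["Rm"].T)[0]; t=-s["Rm"].T@s["origin"]
    return cv2.projectPoints(P,rv,t,s["K"],s["dist"])[0].reshape(-1,2)
def crop(s,x0,y0,x1,y1,k,name):
    cv2.imwrite(name,cv2.resize(s["bgr"][y0:y1,x0:x1],None,fx=k,fy=k,interpolation=cv2.INTER_CUBIC))
E
python3 - <<'E'
from h import *
s=snap("top"); crop(s,190,140,465,285,2.9,"pics/t1.png")
s=snap("side"); crop(s,200,80,420,335,2.3,"pics/s1.png")
E
```

```text
(no output)
```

View pics/t1.png

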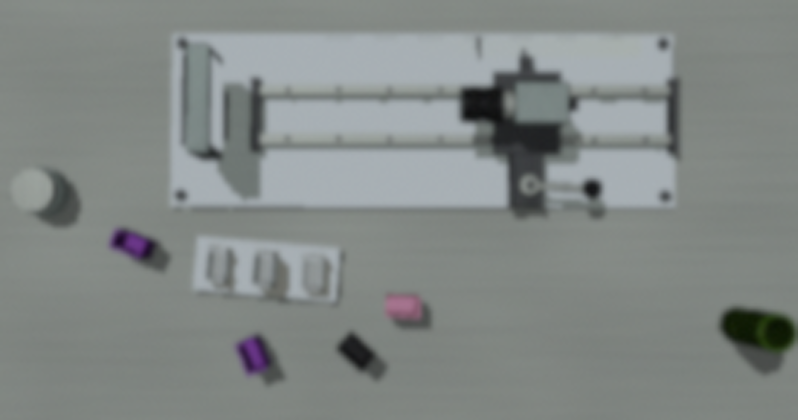

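View pics/s1.png

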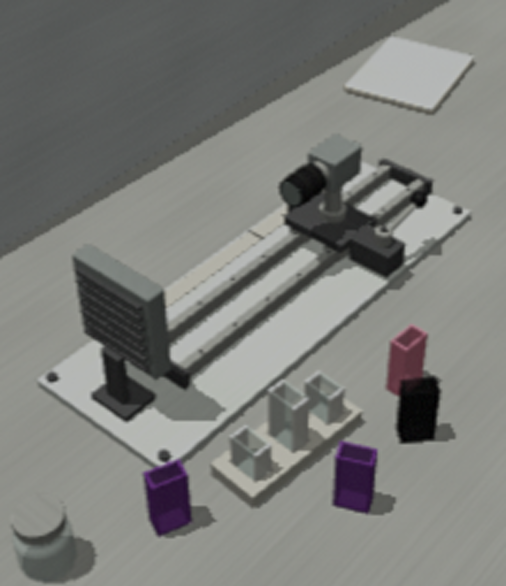

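Crop t1 shows the tall cell in the middle pocket of the rack (also visible in the side view), mark at crop (478,47), pointer near (527,58), ball (592,188) and hub (530,184). Now the measurements.

```bash
cat > loc.py <<'E'
from h import *
def bench(s):
    hsv=cv2.cvtColor(s["bgr"],cv2.COLOR_BGR2HSV)
    g=s["bgr"].astype(int)
    m=((g.min(2)>140)).astype(np.uint8)
    return m
E
python3 - <<'E'
from h import *
s=snap("top"); b=s["bgr"]
sub=lambda x,y:b[y,x]
c=lambda X,Y:(190+X/2.9,140+Y/2.9)
for X,Y in [(350,60),(350,180),(350,20),(350,230),(210,290)]:
    u,v=c(X,Y); print((X,Y),b[int(v),int(u)])
# screws approx: dark blobs refine
g=cv2.cvtColor(b,cv2.COLOR_BGR2GRAY).astype(float)
pts=[]
for X,Y in [(182,43),(663,44),(665,196),(181,196)]:
    u,v=c(X,Y);u,v=int(round(u)),int(round(v))
    w=g[v-4:v+5,u-4:u+5]; k=np.clip(np.median(w)-15-w,0,None)
    yy,xx=np.mgrid[v-4:v+5,u-4:u+5]; pts.append(((k*xx).sum()/k.sum(),(k*yy).sum()/k.sum()))
P=plane(s,pts,14);print(pts);print(P.round(1))
# plate edges
g8=cv2.GaussianBlur(g,(0,0),0.7)
for nm,X in [("r",0)]:
    pass
print("mark, hub, ball, ptr")
for nm,(X,Y),z in [("mark",(478,47),13),("hub",(530,184),75),("ball",(592,188),87),("ptr",(527,58),14),("rack c tl",(195,236),20),("tr",(342,247),20),("br",(338,302),20),("bl",(192,292),20),("tube top",(775,332),170),("jar",(34,189),75),("purple",(134,243),70),("purple2",(254,354),80),("black",(356,350),80),("pink",(404,307),80)]:
    print(nm,plane(s,[c(X,Y)],z)[0].round(1))
E
```

```text
(350, 60) [179 175 167]
(350, 180) [180 176 168]
(350, 20) [133 138 132]
(350, 230) [135 140 134]
(210, 290) [144 142 135]
[(np.float64(252.94892473118279), np.float64(155.2768817204301)), (np.float64(418.2373540856031), np.float64(154.6887159533074)), (np.float64(418.968), np.float64(207.252)), (np.float64(252.0248447204969), np.float64(207.64906832298138))]
[[ 715.1  260.6   14. ]
 [ 711.1 -331.3   14. ]
 [ 523.1 -329.7   14. ]
 [ 526.9  263.8   14. ]]
mark, hub, ball, ptr
mark [ 708.  -104.8   13. ]
hub [ 535.  -159.1   75. ]
ball [ 529. -230.   87.]
ptr [ 693.6 -164.9   14. ]
rack c tl [477.8 244.3  20. ]
tr [462.9  64.7  20. ]
br [396.2  70.   20. ]
bl [409.6 248.   20. ]
tube top [ 365.1 -414.3  170. ]
jar [534.2 428.   75. ]
purple [469.4 309.7  70. ]
purple2 [338.6 166.7  80. ]
black [342.4  47.4  80. ]
pink [392.   -9.1  80. ]
```

jog_arm(
  targets=[
    [0.03, -0.015, -0.02, 0, 0, -0.1, 0.3],
    [0.065, -0.033, -0.035, 0, 0, -0.2, 0.3],
    [0.1, -0.052, -0.045, 0, 0, -0.3, 0.3],
    [0.135, -0.07, -0.055, 0, 0, -0.4, 0.3],
    [0.17, -0.088, -0.06, 0, 0, -0.5, 0.3],
  ],
)

```text
time: 0.72
tool_pos: [313.0, -439.3, 293.0]
tcp_rot: [179.9, 0.0, 45.8]
ft_force: [-0.3, -0.6, -0.4]
finger_gap: 59.8
```

```bash
cat >> h.py <<'E'
def go(x,y,z,yaw):
    "print shift in tool axes (m) and turn about tool z (rad) from the measured pose, tool pointing down"
    q=r.sense(); p=q["tool_pos"]; Rt=R.from_euler('xyz',q["tcp_rot"],degrees=True)
    d=Rt.inv().apply(np.array([x,y,z])-p)/1000
    w=(Rt.inv()*R.from_euler('xyz',[180,0,yaw],degrees=True)).as_rotvec()
    print("t",round(q["time"],2),"pos",p.round(1),"rot",q["tcp_rot"].round(2),"gap",round(q["finger_gap"],1),"F",q["ft_force"].round(1))
    print("shift",d.round(4),"turn",w.round(4),"rows>=",round(max(np.linalg.norm(d)*1000/41.7,np.degrees(np.linalg.norm(w))/7.16),1))
E
python3 -c "
from h import *
go(529,-230,280,90)"
```

```text
t 0.72 pos [ 313.  -439.3  293. ] rot [1.7988e+02 3.0000e-02 4.5840e+01] gap 59.8 F [-0.3 -0.6 -0.4]
shift [0.3006 0.0092 0.0129] turn [ 0.0019  0.0013 -0.7707] rows>= 7.2
```

jog_arm(
  targets=[
    [0.04, 0.001, 0, 0, 0, -0.1, 0.3],
    [0.08, 0.002, 0, 0, 0, -0.2, 0.3],
    [0.12, 0.004, 0, 0, 0, -0.3, 0.3],
    [0.16, 0.005, 0, 0, 0, -0.4, 0.3],
    [0.2, 0.006, 0, 0, 0, -0.5, 0.3],
  ],
)

```text
time: 1.13
tool_pos: [457.2, -299.9, 291.5]
tcp_rot: [180.0, 0.0, 74.5]
ft_force: [0.8, -0.5, 0.2]
finger_gap: 59.5
```

```bash
python3 -c "
from h import *
go(529,-230,280,90)"
```

```text
t 1.13 pos [ 457.2 -299.9  291.5] rot [1.7997e+02 1.0000e-02 7.4520e+01] gap 59.5 F [ 0.8 -0.5  0.2]
shift [0.0865 0.0505 0.0115] turn [ 0.0004  0.0003 -0.2701] rows>= 2.4
```

jog_arm(
  targets=[
    [0.035, 0.02, 0.005, 0, 0, -0.1, 0.4],
    [0.07, 0.04, 0.01, 0, 0, -0.2, 0.4],
    [0.0865, 0.05, 0.012, 0, 0, -0.27, 0.4],
    [0.0865, 0.05, 0.012, 0, 0, -0.27, 0.4],
  ],
)

```text
time: 1.47
tool_pos: [529.9, -228.1, 278.2]
tcp_rot: [-180.0, -0.1, 90.2]
ft_force: [-0.0, -0.5, -0.2]
finger_gap: 51.6
```

```bash
python3 -c "
from h import *
go(529,-230,200,90)
s=snap('wrist','pics/w1.png')
s=snap('top'); crop(s,300,140,440,225,5,'pics/t2.png')
"
```

```text
t 1.47 pos [ 529.9 -228.1  278.2] rot [-1.7998e+02 -1.1000e-01  9.0220e+01] gap 51.6 F [-0.  -0.5 -0.2]
shift [-0.002  -0.0009  0.0782] turn [-0.0004 -0.0019  0.0038] rows>= 1.9
```

View pics/w1.png

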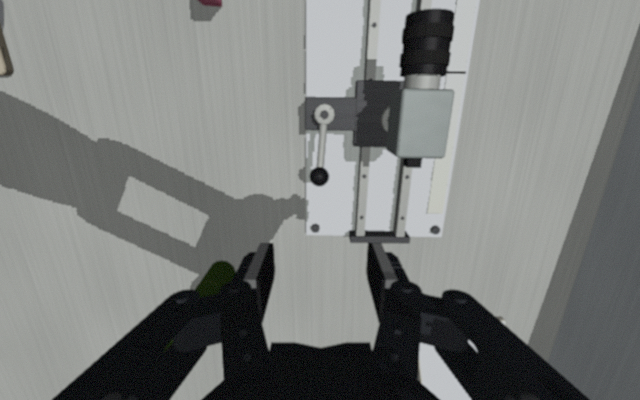

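View pics/t2.png

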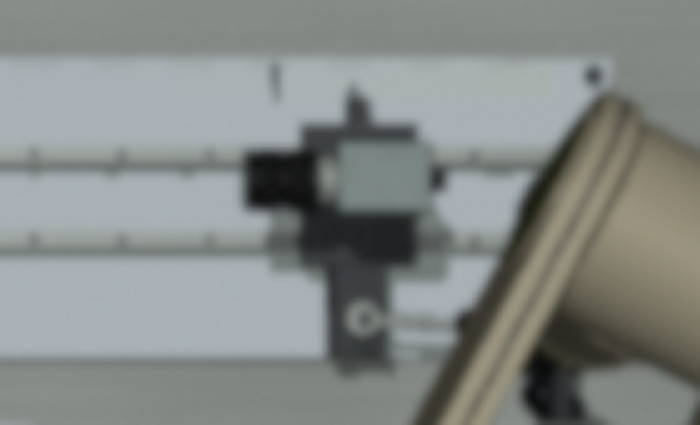

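The wrist view shows the ball at (319,176), the hub centre at (324,114) and the black mark at about (457,72), with the pointer hidden behind the camera body. I cast these onto their planes and also measure the pointer in the top view, at crop (354,88).

```bash
python3 -c "
from h import *
s=snap('wrist')
print('ball',plane(s,[(319,176)],87).round(1)); print('hub',plane(s,[(324,114)],75).round(1)); print('mark',plane(s,[(457,72)],13).round(1))
print('screws',plane(s,[(315,228),(435,230)],13).round(1))
print('tongue corners y',plane(s,[(330,97),(330,131),(308,97),(308,131)],55).round(1))
t=snap('top')
print('top ball? hub',plane(t,[(300+363/5,140+319/5)],75).round(1),'mark',plane(t,[(300+275/5,140+80/5)],13).round(1),'ptr',plane(t,[(300+354/5,140+90/5)],16).round(1))
"
```

```text
ball [[ 526.  -233.2   87. ]]
hub [[ 532.2 -161.3   75. ]]
mark [[ 709.6 -110.2   13. ]]
screws [[ 518.7 -335.1   13. ]
 [ 708.1 -339.4   13. ]]
tongue corners y [[ 539.8 -142.    55. ]
 [ 540.  -182.6   55. ]
 [ 512.9 -141.9   55. ]
 [ 512.2 -182.5   55. ]]
top ball? hub [[ 533.8 -158.5   75. ]] mark [[ 708.7 -105.5   13. ]] ptr [[ 700.5 -161.5   16. ]]
```

jog_arm(
  targets=[
    [-0.003, -0.003, 0.04, 0, -0.001, 0.003, 0.4],
    [-0.003, -0.003, 0.08, 0, -0.001, 0.003, 0.4],
    [-0.003, -0.003, 0.12, 0, -0.001, 0.003, 0.4],
    [-0.003, -0.003, 0.16, 0, -0.001, 0.003, 0.4],
    [-0.003, -0.003, 0.16, 0, -0.001, 0.003, 0.4],
  ],
)

```text
time: 2.08
tool_pos: [518.4, -233.3, 110.2]
tcp_rot: [-179.3, -0.3, 89.3]
ft_force: [-1.4, 0.9, -2.1]
finger_gap: 51.3
```

```bash
python3 -c "
from h import *
go(527.5,-231.5,66,90)
s=snap('wrist','pics/w2.png')
"
```

```text
t 2.08 pos [ 518.4 -233.3  110.2] rot [-179.29   -0.31   89.35] gap 51.3 F [-1.4  0.9 -2.1]
shift [0.0017 0.0096 0.0441] turn [-0.0123 -0.0055 -0.0113] rows>= 1.1
```

View pics/w2.png

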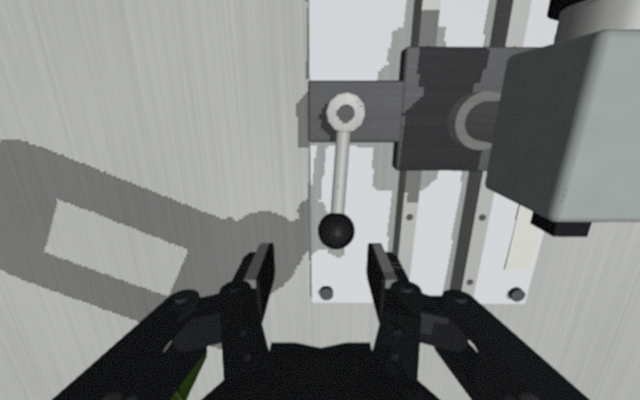

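Ball at (336,231) between the jaws, slightly right of centre, and the gap brackets it. I measure again after a short settle.

jog_arm(
  targets=[
    [0, 0, 0, 0, 0, 0, 0.4],
    [0, 0, 0, 0, 0, 0, 0.4],
  ],
)

```text
time: 2.3
tool_pos: [526.4, -236.6, 123.2]
tcp_rot: [179.7, 0.2, 89.5]
ft_force: [0.1, -0.2, 0.5]
finger_gap: 51.3
```

```bash
python3 -c "
from h import *
go(527.5,-231.5,66,90)
s=snap('wrist')
b=s['bgr'].max(2)
m=(b<45).astype(np.uint8)
n,l,st,c=cv2.connectedComponentsWithStats(m)
for i in range(1,n):
    if 300<st[i,4]<3000: print(st[i],c[i], plane(s,[c[i]],87))
"
```

```text
t 2.3 pos [ 526.4 -236.6  123.2] rot [179.74   0.21  89.47] gap 51.3 F [ 0.1 -0.2  0.5]
shift [0.0053 0.0008 0.0572] turn [ 0.0045  0.0036 -0.0093] rows>= 1.4
[509   0  39  20 320] [520.58125   6.25625] [[ 637.44155538 -106.13783518   87.        ]]
[498 198  49  18 548] [522.44708029 207.91423358] [[ 663.69351421 -224.25769611   87.        ]]
[307 202  32  32 712] [322.12640449 217.52106742] [[ 527.7270042  -229.69792445   87.        ]]
```

jog_arm(
  targets=[
    [0.003, 0, 0.015, 0, 0, 0, 0.4],
    [0.006, 0, 0.03, 0, 0, 0, 0.4],
    [0.006, 0, 0.045, 0, 0, 0, 0.4],
    [0.006, 0, 0.052, 0, 0, 0, 0.4],
    [0.006, 0, 0.052, 0, 0, 0, 0.4],
  ],
)

```text
time: 2.77
tool_pos: [524.9, -229.0, 67.7]
tcp_rot: [180.0, 0.1, 89.5]
ft_force: [-0.1, 0.6, 0.2]
finger_gap: 51.1
```

```bash
python3 -c "
from h import *
go(527.5,-230,66,90)
s=snap('wrist')
go(527.5,-230,66,90)
"
```

```text
t 2.77 pos [ 524.9 -229.    67.7] rot [1.7999e+02 7.0000e-02 8.9540e+01] gap 51.1 F [-0.1  0.6  0.2]
shift [-0.001   0.0026  0.0017] turn [ 0.0002  0.0012 -0.008 ] rows>= 0.1
t 2.82 pos [ 525.4 -229.2   68.5] rot [1.7994e+02 9.0000e-02 8.9540e+01] gap 51.3 F [ 0.6 -0.6  0.8]
shift [-0.0007  0.0021  0.0025] turn [ 0.0011  0.0016 -0.0081] rows>= 0.1
```

Good. I correct by 2 mm and close gently on the ball.

jog_arm(
  targets=[
    [-0.001, 0.002, 0.002, 0, 0, -0.008, 0.7],
    [-0.001, 0.002, 0.002, 0, 0, -0.008, 0.8],
    [-0.001, 0.002, 0.002, 0, 0, -0.008, 0.8],
    [-0.001, 0.002, 0.002, 0, 0, -0.008, 0.8],
    [-0.001, 0.002, 0.002, 0, 0, -0.008, 0.8],
  ],
  newtons=25,
)

```text
time: 3.23
tool_pos: [527.8, -230.6, 66.7]
tcp_rot: [179.9, 0.1, 90.0]
ft_force: [-0.1, -1.0, 5.9]
finger_gap: 22.2
```

```bash
python3 -c "
from h import *
go(527.5,-230,66,90)
s=snap('wrist','pics/w3.png')
"
```

```text
t 3.23 pos [ 527.8 -230.6   66.7] rot [1.7987e+02 1.4000e-01 8.9990e+01] gap 22.2 F [-0.1 -1.   5.9]
shift [ 0.0006 -0.0003  0.0007] turn [ 0.0023  0.0024 -0.0001] rows>= 0.0
```

View pics/w3.png

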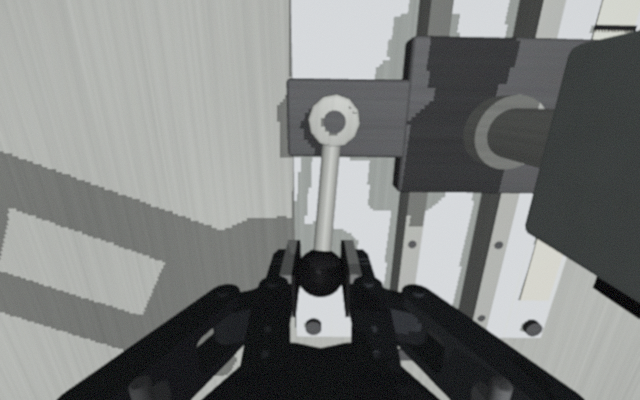

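jog_arm(
  targets=[
    [0.001, -0.008, 0, 0, 0, 0.11, 0.8],
    [0.003, -0.0155, 0, 0, 0, 0.22, 0.8],
    [0.0057, -0.023, 0, 0, 0, 0.33, 0.8],
    [0.0093, -0.03, 0, 0, 0, 0.44, 0.8],
    [0.0136, -0.0367, 0, 0, 0, 0.55, 0.8],
  ],
)

```text
time: 3.7
tool_pos: [490.7, -216.8, 66.6]
tcp_rot: [179.8, 0.0, 58.2]
ft_force: [1.9, 0.6, 6.4]
finger_gap: 22.3
```

```bash
cat > arc.py <<'E'
from h import *
import sys
C=np.array([float(sys.argv[1]),float(sys.argv[2])]); q=r.sense(); p=q["tool_pos"][:2]
v=p-C; th=np.arctan2(-v[0],-v[1]); print("radius",np.hypot(*v).round(1),"theta",th.round(3),"pos",q["tool_pos"].round(1),"yaw",q["tcp_rot"].round(1),"F",q["ft_force"].round(1),"gap",round(q["finger_gap"],1))
Rt=R.from_euler('xyz',q["tcp_rot"],degrees=True)
yawrel=np.pi/2+0.079-np.radians(q["tcp_rot"][2])
for t in [float(a) for a in sys.argv[3:]]:
    w=C+72*np.array([-np.sin(t),-np.cos(t)])
    d=Rt.inv().apply([*(w-p),0])/1000
    print(t,d[:2].round(4),"turn",round(t-yawrel,3))
E
python3 arc.py 533.5 -158.8 .74 .85 .96 1.07 1.18
```

```text
radius 72.1 theta 0.635 pos [ 490.7 -216.8   66.6] yaw [179.8   0.   58.2] F [1.9 0.6 6.4] gap 22.3
0.74 [ 0.0011 -0.0075] turn 0.105
0.85 [ 0.0029 -0.0151] turn 0.215
0.96 [ 0.0056 -0.0226] turn 0.325
1.07 [ 0.0092 -0.0297] turn 0.435
1.18 [ 0.0134 -0.0363] turn 0.545
```

Works smoothly with low forces, so I continue.

jog_arm(
  targets=[
    [0.001, -0.0075, 0, 0, 0, 0.105, 0.8],
    [0.003, -0.015, 0, 0, 0, 0.215, 0.8],
    [0.0056, -0.0226, 0, 0, 0, 0.325, 0.8],
    [0.0092, -0.0297, 0, 0, 0, 0.435, 0.8],
    [0.0134, -0.0363, 0, 0, 0, 0.545, 0.8],
  ],
)

```text
time: 4.12
tool_pos: [466.5, -186.2, 66.6]
tcp_rot: [179.9, -0.0, 27.0]
ft_force: [-1.3, 0.9, 8.1]
finger_gap: 22.1
```

```bash
python3 arc.py 533.5 -158.8 1.29 1.4 1.5 1.56
```

```text
radius 72.4 theta 1.182 pos [ 466.5 -186.2   66.6] yaw [179.9  -0.   27. ] F [-1.3  0.9  8.1] gap 22.1
1.29 [ 0.0015 -0.0076] turn 0.111
1.4 [ 0.0034 -0.0153] turn 0.221
1.5 [ 0.0059 -0.0221] turn 0.321
1.56 [ 0.0077 -0.026 ] turn 0.381
```

jog_arm(
  targets=[
    [0.0012, -0.0076, 0, 0, 0, 0.11, 0.8],
    [0.0032, -0.0153, 0, 0, 0, 0.22, 0.8],
    [0.0057, -0.022, 0, 0, 0, 0.32, 0.8],
    [0.0075, -0.026, 0, 0, 0, 0.38, 0.8],
    [0.0075, -0.026, 0, 0, 0, 0.38, 0.8],
  ],
)

```text
time: 4.53
tool_pos: [460.6, -158.7, 66.5]
tcp_rot: [179.9, 0.0, 5.3]
ft_force: [-8.4, 2.3, 12.5]
finger_gap: 22.1
```

```bash
python3 arc.py 533.5 -158.8 1.57; python3 -c "
from h import *
go(461.5,-158.8,67,5)
s=snap('wrist','pics/w4.png')
s=snap('top'); crop(s,300,140,440,225,5,'pics/t3.png')
b=s['bgr']
print('ptr/hub later')
"
```

```text
radius 72.9 theta 1.572 pos [ 460.6 -158.7   66.5] yaw [179.9   0.    5.3] F [-8.4  2.3 12.5] gap 22.1
1.57 [0.0008 0.0002] turn 0.013
t 4.53 pos [ 460.6 -158.7   66.5] rot [1.7995e+02 3.0000e-02 5.2900e+00] gap 22.1 F [-8.4  2.3 12.5]
shift [ 0.0009  0.0002 -0.0005] turn [0.0009 0.0006 0.0051] rows>= 0.0
ptr/hub later
```

View pics/t3.png

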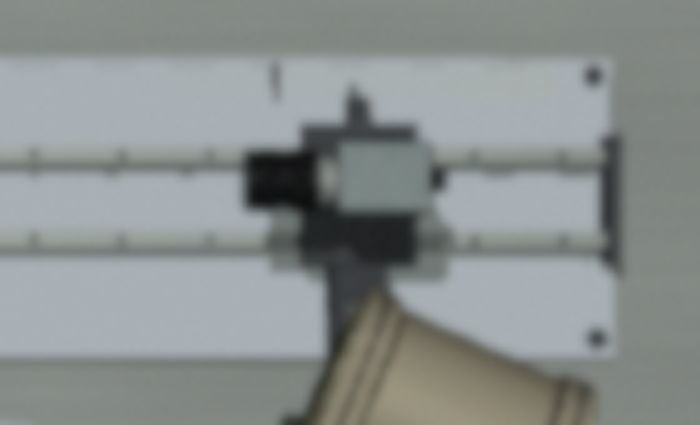

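View pics/w4.png

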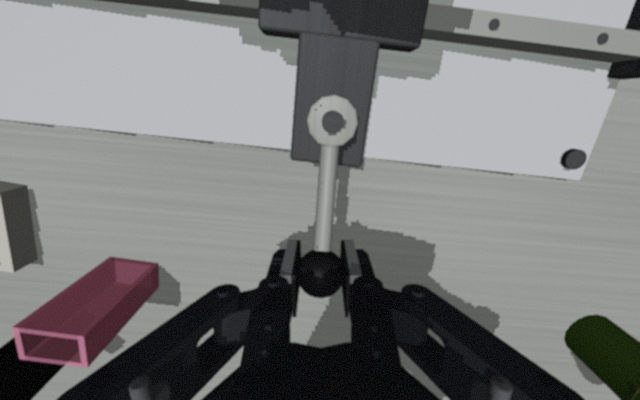

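Lever open at the stop. In the top crop the pointer tip (352,86) is about 77 crop px, or 55 mm, from the mark (275,80). I slide 52 mm towards the panel, then measure again.

jog_arm(
  targets=[
    [0.002, -0.011, 0, 0, 0, 0, 0.8],
    [0.003, -0.022, 0, 0, 0, 0, 0.8],
    [0.004, -0.033, 0, 0, 0, 0, 0.8],
    [0.005, -0.044, 0, 0, 0, 0, 0.8],
    [0.006, -0.052, 0, 0, 0, 0, 0.8],
  ],
)

```text
time: 5.05
tool_pos: [462.1, -107.4, 66.4]
tcp_rot: [179.8, -0.0, 5.5]
ft_force: [-5.4, -3.4, 9.2]
finger_gap: 22.2
```

jog_arm(
  targets=[
    [0, 0, 0, 0, 0, 0, 0.8],
    [0, 0, 0, 0, 0, 0, 0.8],
  ],
)

```text
time: 5.22
tool_pos: [462.1, -106.6, 66.3]
tcp_rot: [179.9, -0.0, 5.5]
ft_force: [-4.6, 1.5, 10.0]
finger_gap: 21.5
```

```bash
python3 -c "
from h import *
go(461.5,-106,67,5)
s=snap('wrist','pics/w5.png')
s=snap('top','pics/top5.png'); crop(s,330,145,410,205,8,'pics/t4.png')
"
```

```text
t 5.22 pos [ 462.1 -106.6   66.3] rot [ 1.7994e+02 -2.0000e-02  5.5300e+00] gap 21.5 F [-4.6  1.5 10. ]
shift [-0.0005 -0.0007 -0.0007] turn [ 0.0011 -0.0003  0.0093] rows>= 0.1
```

View pics/t4.png

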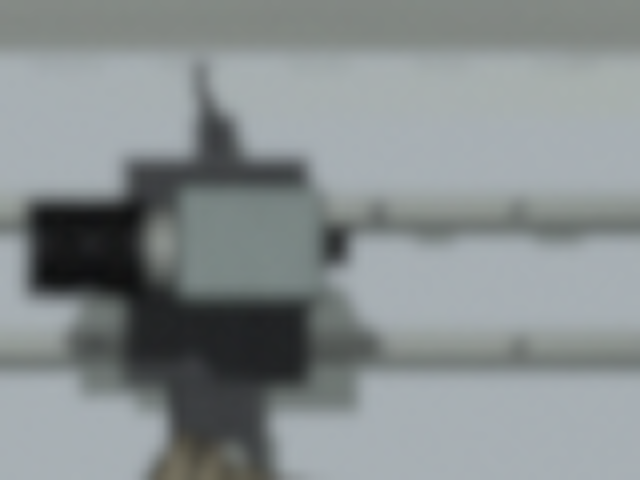

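View pics/w5.png

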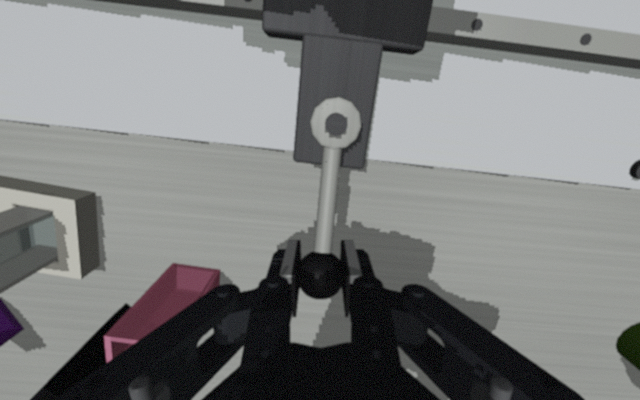

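In crop t4 the mark (199,70) sits just left of the pointer (about (207,105)), so a few mm remain. I take row profiles to quantify it.

```bash
python3 -c "
from h import *
a=cv2.cvtColor(cv2.imread('pics/top0.png'),cv2.COLOR_BGR2GRAY).astype(int); b=cv2.cvtColor(cv2.imread('pics/top5.png'),cv2.COLOR_BGR2GRAY).astype(int)
print('before mark cols348-360');[print(y,a[y,348:361]) for y in range(150,163)]
print('before ptr cols364-378');[print(y,a[y,364:379]) for y in range(152,167)]
print('now cols 348-364');[print(y,b[y,348:364]) for y in range(150,167)]
"
```

```text
before mark cols348-360
150 [141 140 140 140 140 140 139 139 139 140 140 140 140]
151 [154 153 152 152 151 149 147 147 150 152 153 153 153]
152 [167 165 164 162 161 156 147 146 156 163 166 167 166]
153 [172 171 169 168 165 156 138 136 155 168 171 172 172]
154 [173 172 171 171 169 156 134 131 155 169 173 173 173]
155 [173 173 173 173 170 158 134 131 156 171 173 173 173]
156 [174 173 173 173 170 160 138 133 157 171 173 173 173]
157 [173 173 174 174 172 163 144 137 158 171 173 173 173]
158 [173 173 173 174 172 167 152 141 159 171 173 173 173]
159 [174 174 173 173 173 169 157 149 161 171 173 173 173]
160 [173 173 174 173 173 171 164 160 166 172 173 173 173]
161 [173 174 173 173 173 173 171 169 171 173 174 173 173]
162 [173 173 173 173 174 173 173 173 173 174 174 173 172]
before ptr cols364-378
152 [166 165 163 162 162 162 162 161 163 164 166 166 166 166 166]
153 [171 171 169 167 167 167 167 168 168 169 171 172 172 172 172]
154 [173 172 172 171 171 171 171 171 171 171 172 173 173 173 173]
155 [173 173 172 173 172 171 168 170 172 172 173 174 173 173 174]
156 [173 173 173 173 171 164 156 16
[... 1135 characters left out ...]
141 164 172 173 173 174 174 174]
157 [174 174 174 173 172 163 139 112 124 153 168 171 173 173 173 173]
158 [173 174 173 173 172 165 141 106 106 134 154 165 171 173 174 174]
159 [174 174 174 173 171 162 136  97  86 106 128 150 167 172 173 174]
160 [174 174 173 174 170 157 128  89  72  80 100 132 160 172 173 174]
161 [174 173 174 174 170 155 122  85  66  67  84 121 154 170 173 174]
162 [173 173 173 172 169 154 122  83  66  65  78 110 146 165 172 172]
163 [164 164 163 163 161 147 117  83  67  65  75  99 132 155 163 164]
164 [140 139 139 139 136 126 103  79  70  67  73  88 111 131 138 139]
165 [99 99 99 98 98 92 82 72 68 69 70 75 85 94 98 99]
166 [73 72 71 71 71 69 69 67 65 66 67 67 69 69 70 69]
```

The remaining offset is about 1.0 px, or 3.3 mm. I nudge on by that much.

jog_arm(
  targets=[
    [0.0002, -0.0016, 0, 0, 0, 0, 0.8],
    [0.0003, -0.0032, 0, 0, 0, 0, 0.8],
    [0.0003, -0.0032, 0, 0, 0, 0, 0.8],
    [0.0003, -0.0032, 0, 0, 0, 0, 0.8],
  ],
)

```text
time: 5.65
tool_pos: [462.1, -104.5, 66.3]
tcp_rot: [179.9, -0.0, 5.5]
ft_force: [-4.5, -2.1, 7.8]
finger_gap: 22.1
```

```bash
python3 -c "
from h import *
go(461.5,-103,67,5)
s=snap('top','pics/top6.png')
b=cv2.cvtColor(s['bgr'],cv2.COLOR_BGR2GRAY).astype(int)
print('now cols 348-364');[print(y,b[y,348:364]) for y in range(152,164)]
"
```

```text
t 5.65 pos [ 462.1 -104.5   66.3] rot [ 1.7987e+02 -2.0000e-02  5.4800e+00] gap 22.1 F [-4.5 -2.1  7.8]
shift [-0.0005 -0.0015 -0.0007] turn [ 0.0023 -0.0003  0.0084] rows>= 0.1
now cols 348-364
152 [167 166 163 163 161 156 147 146 155 163 167 167 167 167 166 167]
153 [172 171 169 168 166 156 138 136 156 167 172 172 173 173 173 173]
154 [173 173 172 171 168 156 133 131 155 170 172 174 174 174 174 174]
155 [174 174 174 173 170 158 133 127 153 169 173 174 173 174 174 174]
156 [174 174 174 173 171 159 134 120 143 164 171 174 173 174 173 173]
157 [174 173 174 174 172 162 137 112 127 156 168 172 173 174 174 173]
158 [174 174 174 173 172 164 139 106 111 139 157 167 172 173 174 173]
159 [173 174 174 173 171 158 129  94  91 114 136 158 170 173 174 174]
160 [174 173 173 173 169 150 112  78  74  88 116 148 167 173 174 173]
161 [173 174 173 173 168 147 104  70  66  75 104 141 164 172 174 174]
162 [172 172 173 172 167 145 102  69  63  70  97 133 159 170 172 173]
163 [164 164 164 163 159 140  99  69  64  69  86 117 145 159 163 164]
```

jog_arm(
  targets=[
    [0.0001, -0.001, 0, 0, 0, 0, 0.8],
    [0.0002, -0.0022, 0, 0, 0, 0, 0.8],
    [0.0002, -0.0022, 0, 0, 0, 0, 0.8],
    [0.0002, -0.0022, 0, 0, 0, 0, 0.8],
  ],
)

```text
time: 6.03
tool_pos: [462.1, -102.4, 66.4]
tcp_rot: [179.9, -0.0, 5.5]
ft_force: [-4.1, -2.7, 9.1]
finger_gap: 22.0
```

```bash
python3 -c "
from h import *
go(461.5,-103,67,5)
s=snap('top','pics/top7.png')
b=cv2.cvtColor(s['bgr'],cv2.COLOR_BGR2GRAY).astype(int)
print('now cols 348-364');[print(y,b[y,348:364]) for y in range(154,163)]
"
```

```text
t 6.03 pos [ 462.1 -102.4   66.4] rot [ 1.7985e+02 -2.0000e-02  5.4800e+00] gap 22.0 F [-4.1 -2.7  9.1]
shift [-0.0007  0.0005 -0.0006] turn [ 0.0026 -0.0004  0.0083] rows>= 0.1
now cols 348-364
154 [173 173 172 171 169 157 134 131 155 170 172 173 174 173 173 173]
155 [174 173 173 173 171 158 135 130 156 171 173 174 173 173 173 173]
156 [174 173 173 173 171 160 136 131 156 170 173 174 174 173 174 173]
157 [174 174 174 173 171 160 137 129 150 166 171 174 174 173 173 173]
158 [174 174 173 173 169 156 131 117 133 151 164 171 173 174 173 174]
159 [174 174 173 172 163 141 111  93 104 124 148 166 172 174 174 174]
160 [174 173 174 170 156 126  91  74  78  99 132 161 172 173 174 173]
161 [174 174 173 170 153 119  82  67  68  86 123 157 171 173 173 173]
162 [173 172 172 168 152 117  81  65  65  80 118 153 168 172 172 173]
```

The pointer is now within about 0.5 mm of the mark (tip at 354.5 px, mark at 354.55 px). I swing the lever home.

```bash
python3 arc.py 533.9 -103.4 1.47 1.36 1.25 1.14 1.03
```

```text
radius 71.8 theta 1.584 pos [ 462.1 -102.4   66.3] yaw [179.9  -0.    5.5] F [-3.8 -3.3  9.3] gap 22.3
1.47 [-0.0007  0.0082] turn -0.084
1.36 [-0.0002  0.0161] turn -0.194
1.25 [0.0012 0.0239] turn -0.304
1.14 [0.0033 0.0315] turn -0.414
1.03 [0.0064 0.0388] turn -0.524
```

jog_arm(
  targets=[
    [-0.0005, 0.008, 0, 0, 0, -0.084, 0.8],
    [0, 0.016, 0, 0, 0, -0.194, 0.8],
    [0.0012, 0.024, 0, 0, 0, -0.304, 0.8],
    [0.0033, 0.0315, 0, 0, 0, -0.414, 0.8],
    [0.0064, 0.0388, 0, 0, 0, -0.524, 0.8],
  ],
)

```text
time: 6.5
tool_pos: [472.1, -140.2, 66.3]
tcp_rot: [179.9, 0.0, 35.8]
ft_force: [-3.2, 1.3, 9.2]
finger_gap: 22.2
```

```bash
python3 arc.py 533.9 -103.4 .95 .85 .75 .65 .55;python3 -c "
from h import *
s=snap('top','pics/top8.png')
b=cv2.cvtColor(s['bgr'],cv2.COLOR_BGR2GRAY).astype(int)
[print(y,b[y,348:364]) for y in range(156,163)]
"
```

```text
radius 71.9 theta 1.034 pos [ 472.1 -140.2   66.3] yaw [179.9   0.   35.8] F [-3.2  1.3  9.2] gap 22.2
0.95 [-0.0004  0.006 ] turn -0.075
0.85 [-0.0001  0.0132] turn -0.175
0.75 [0.001  0.0203] turn -0.275
0.65 [0.0027 0.0273] turn -0.375
0.55 [0.0052 0.0341] turn -0.475
156 [174 174 174 174 172 160 137 131 156 171 173 174 173 174 173 174]
157 [175 174 174 174 172 160 138 129 151 167 172 174 174 174 174 174]
158 [174 174 174 173 169 156 131 117 133 151 164 172 174 173 174 174]
159 [175 174 174 172 163 142 113  95 104 125 148 166 173 175 174 174]
160 [174 174 174 171 156 127  92  74  79  98 132 161 172 174 174 174]
161 [174 174 174 170 153 120  83  67  67  85 123 157 172 174 173 174]
162 [173 173 173 169 152 118  81  65  65  80 118 154 170 172 173 173]
```

The carriage has not moved, so I continue.

jog_arm(
  targets=[
    [-0.0003, 0.006, 0, 0, 0, -0.075, 0.8],
    [0, 0.013, 0, 0, 0, -0.175, 0.8],
    [0.001, 0.0203, 0, 0, 0, -0.275, 0.8],
    [0.0027, 0.0273, 0, 0, 0, -0.375, 0.8],
    [0.0052, 0.0341, 0, 0, 0, -0.475, 0.8],
  ],
)

```text
time: 6.97
tool_pos: [496.3, -165.0, 66.4]
tcp_rot: [179.9, 0.1, 63.0]
ft_force: [-4.5, 0.8, 10.0]
finger_gap: 22.0
```

```bash
python3 arc.py 533.9 -103.4 .45 .35 .25 .15 .05
```

```text
radius 72.2 theta 0.548 pos [ 496.3 -165.    66.4] yaw [1.799e+02 1.000e-01 6.300e+01] F [-4.5  0.8 10. ] gap 22.0
0.45 [-0.      0.0071] turn -0.1
0.35 [0.0005 0.0142] turn -0.2
0.25 [0.0017 0.0213] turn -0.3
0.15 [0.0037 0.0283] turn -0.4
0.05 [0.0063 0.035 ] turn -0.5
```

jog_arm(
  targets=[
    [0, 0.0071, 0, 0, 0, -0.1, 0.8],
    [0.0005, 0.0142, 0, 0, 0, -0.2, 0.8],
    [0.0017, 0.0213, 0, 0, 0, -0.3, 0.8],
    [0.0037, 0.0283, 0, 0, 0, -0.4, 0.8],
    [0.0063, 0.035, 0, 0, 0, -0.5, 0.8],
  ],
)

```text
time: 7.38
tool_pos: [530.4, -175.9, 66.5]
tcp_rot: [180.0, 0.1, 91.6]
ft_force: [-4.2, -1.3, 8.5]
finger_gap: 22.1
```

```bash
python3 arc.py 533.9 -103.4 0 -.05 -.08;python3 -c "
from h import *
s=snap('top','pics/top9.png')
b=cv2.cvtColor(s['bgr'],cv2.COLOR_BGR2GRAY).astype(int)
[print(y,b[y,348:364]) for y in range(156,163)]
"
```

```text
radius 72.6 theta 0.049 pos [ 530.4 -175.9   66.5] yaw [1.80e+02 1.00e-01 9.16e+01] F [-4.2 -1.3  8.5] gap 22.1
0.0 [0.0004 0.0035] turn -0.05
-0.05 [0.0004 0.0071] turn -0.1
-0.08 [0.0005 0.0093] turn -0.13
156 [175 175 175 175 172 160 137 132 158 172 175 175 175 175 175 175]
157 [175 175 175 175 172 162 139 129 151 167 173 175 175 175 174 175]
158 [175 175 175 175 170 157 132 118 134 152 165 172 175 175 175 175]
159 [175 174 175 173 164 143 112  94 104 125 150 167 174 175 175 175]
160 [174 175 175 172 157 127  92  74  78  99 132 162 173 175 175 175]
161 [175 175 175 171 155 120  83  67  68  85 123 159 173 175 175 176]
162 [174 174 174 169 153 118  81  66  66  81 118 154 171 173 174 174]
```

jog_arm(
  targets=[
    [0.0002, 0.002, 0, 0, 0, -0.03, 0.8],
    [0.0003, 0.0045, 0, 0, 0, -0.06, 0.8],
    [0.0003, 0.0045, 0, 0, 0, -0.06, 0.8],
    [0.0003, 0.0045, 0, 0, 0, -0.06, 0.8],
  ],
)

```text
time: 7.77
tool_pos: [534.1, -175.9, 66.5]
tcp_rot: [-179.9, 0.2, 94.8]
ft_force: [-7.7, -5.7, 10.2]
finger_gap: 21.9
```

```bash
python3 arc.py 533.9 -103.4 0;python3 -c "
from h import *
s=snap('wrist','pics/w9.png')
def f(uv,z): return plane(s,[uv],z).round(1)
"
```

```text
radius 72.5 theta -0.003 pos [ 534.1 -175.9   66.5] yaw [-179.9    0.2   94.8] F [-7.7 -5.7 10.2] gap 21.9
0.0 [ 0.0006 -0.0002] turn 0.005
```

View pics/w9.png

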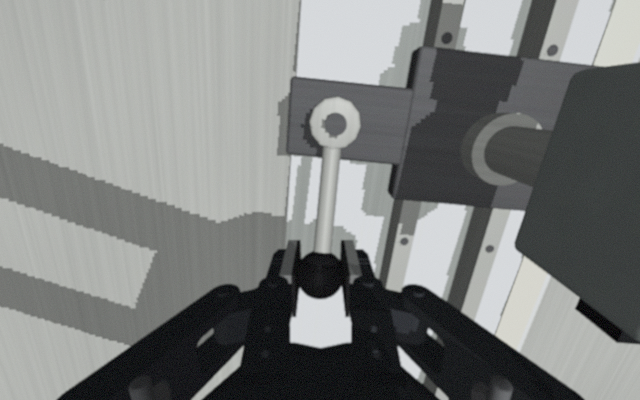

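The lever is home (θ about 0, with the force rising against the stop). I release and lift straight up.

jog_arm(
  targets=[
    [0, 0, 0, 0, 0, 0, 0.45],
    [0, 0, 0, 0, 0, 0, 0.4],
    [0, 0, 0, 0, 0, 0, 0.4],
    [0, 0, -0.02, 0, 0, 0, 0.4],
    [0, 0, -0.05, 0, 0, 0, 0.4],
  ],
)

```text
time: 8.23
tool_pos: [531.6, -172.8, 111.6]
tcp_rot: [-179.6, -0.2, 94.8]
ft_force: [0.7, 0.2, 0.1]
finger_gap: 51.1
```

jog_arm(
  targets=[
    [0, 0, -0.035, 0, 0, 0, 0.3],
    [0, 0, -0.07, 0, 0, 0, 0.2],
    [0.01, -0.01, -0.1, 0, 0, 0, 0.2],
    [0.03, -0.02, -0.125, 0, 0, 0, 0.2],
    [0.065, -0.03, -0.14, 0, 0, 0, 0.2],
  ],
)

```text
time: 8.65
tool_pos: [499.8, -113.5, 258.6]
tcp_rot: [179.8, 0.2, 94.7]
ft_force: [0.9, 0.3, 1.0]
finger_gap: 68.6
```

```bash
python3 -c "
from h import *
go(437,115,250,85.5)
s=snap('wrist','pics/w10.png')
s=snap('top','pics/top10.png'); crop(s,330,145,440,225,7,'pics/t10.png')
"
```

```text
t 8.65 pos [ 499.8 -113.5  258.6] rot [179.78   0.19  94.66] gap 68.6 F [0.9 0.3 1. ]
shift [ 0.2328 -0.0441  0.0077] turn [0.0041 0.0031 0.1599] rows>= 5.7
```

View pics/w10.png

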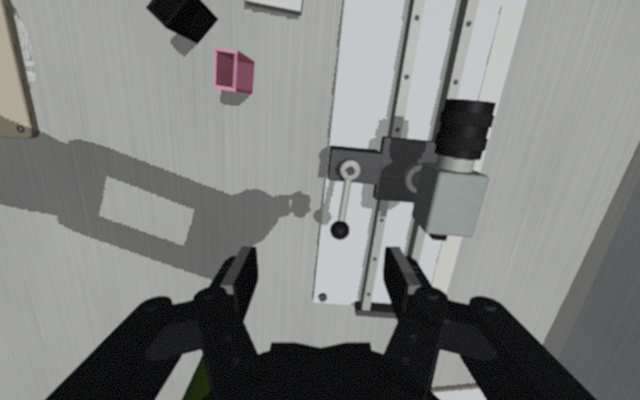

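View pics/t10.png

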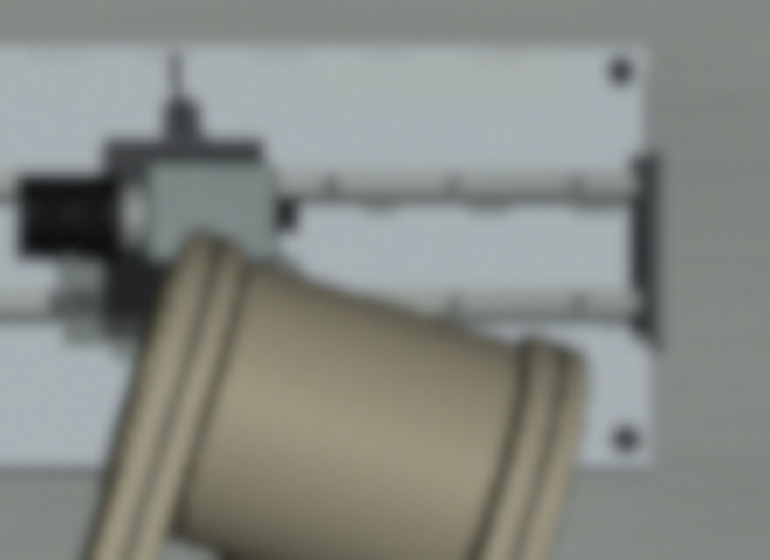

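The lever is closed (hub (350,169), ball (340,230), parallel to the rails) and the pointer is in line with the mark. I move over the rack for a close look.

jog_arm(
  targets=[
    [0.035, -0.007, 0.001, 0.001, 0.001, 0.03, 0.2],
    [0.075, -0.015, 0.003, 0.002, 0.002, 0.06, 0.2],
    [0.115, -0.023, 0.004, 0.003, 0.003, 0.1, 0.2],
    [0.155, -0.03, 0.005, 0.004, 0.003, 0.13, 0.2],
    [0.19, -0.037, 0.006, 0.004, 0.003, 0.16, 0.2],
  ],
)

```text
time: 9.17
tool_pos: [445.2, 76.2, 248.2]
tcp_rot: [-179.7, -0.1, 85.6]
ft_force: [0.7, 0.7, -0.2]
finger_gap: 68.5
```

jog_arm(
  targets=[
    [0.025, 0, 0, 0, 0, 0, 0.2],
    [0.025, 0, 0, 0, 0, 0, 0.2],
    [0.025, 0, 0, 0, 0, 0, 0.2],
    [0.025, 0, 0, 0, 0, 0, 0.2],
    [0.025, 0, 0, 0, 0, 0, 0.2],
  ],
)

```text
time: 9.58
tool_pos: [448.3, 98.3, 248.7]
tcp_rot: [-179.7, -0.1, 85.6]
ft_force: [-0.2, 0.6, 0.3]
finger_gap: 68.0
```

```bash
python3 -c "
from h import *
go(437,157,250,85.5)
s=snap('wrist','pics/w11.png')
import pickle; pickle.dump({k:v for k,v in s.items()},open('w11.pkl','wb'))
"
```

```text
t 9.58 pos [448.3  98.3 248.7] rot [-1.7973e+02 -7.0000e-02  8.5590e+01] gap 68.0 F [-0.2  0.6  0.3]
shift [ 0.0577 -0.0158 -0.0012] turn [-0.0048 -0.0012  0.0016] rows>= 1.4
```

View pics/w11.png

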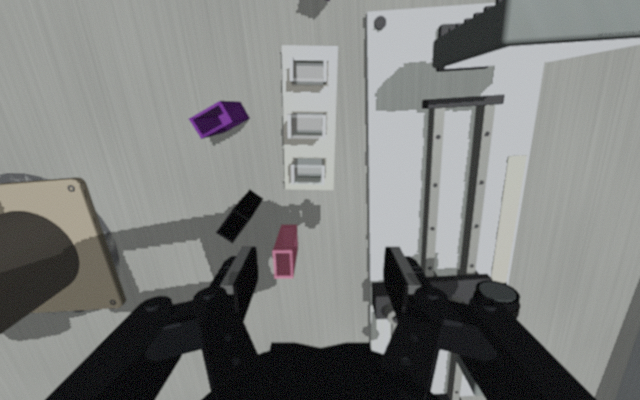

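```bash
python3 -c "
from h import *
import pickle; s=pickle.load(open('w11.pkl','rb')); crop(s,260,35,360,200,3.6,'pics/w11c.png')
"
```

```text
(no output)
```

View pics/w11c.png

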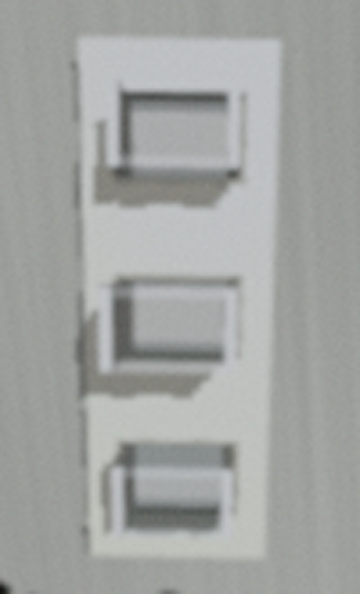

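Crop w11c shows the rack with three cells; its corners are at crop (78,38), (282,38), (266,556), (90,556). From those I compute the rack pose and overlay the predicted top of the cell.

```bash
python3 -c "
from h import *
import pickle; s=pickle.load(open('w11.pkl','rb'))
c=np.array([(78,38),(282,38),(266,556),(90,556)])/3.6+[260,35]
P=plane(s,c,20)[:,:2]; print(P.round(1)); ctr=P.mean(0)
print('sizes',[np.linalg.norm(P[i]-P[(i+1)%4]).round(1) for i in range(4)])
yv=(P[0]+P[1]-P[2]-P[3]); yaw=np.degrees(np.arctan2(-yv[0],yv[1])); print('ctr',ctr.round(1),'yaw',yaw.round(2))
a=np.radians(yaw); X=np.array([np.cos(a),np.sin(a)]);Y=np.array([-np.sin(a),np.cos(a)])
im=cv2.resize(s['bgr'][35:200,260:360],None,fx=3.6,fy=3.6,interpolation=cv2.INTER_CUBIC)
def dr(poly,col): cv2.polylines(im,[((proj(s,poly)-[260,35])*3.6).astype(int).reshape(-1,1,2)],True,col,1)
for k,h in [(-58,60),(0,88),(58,60)]:
    o=ctr+k*Y
    dr([[*(o+i*20*X+j*12*Y),h] for i,j in [(-1,-1),(1,-1),(1,1),(-1,1)]],(0,0,255))
cv2.imwrite('pics/w11d.png',im)
"
```

```text
[[413.1 248.3]
 [479.5 243.1]
 [463.4  67.6]
 [396.7  72.7]]
sizes [np.float64(66.7), np.float64(176.2), np.float64(66.8), np.float64(176.4)]
ctr [438.2 157.9] yaw -5.3
```

View pics/w11d.png

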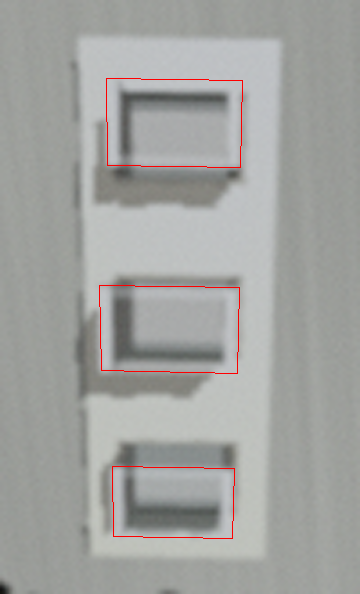

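The rack size checks out (66.7 × 176.3 mm) and the overlay fits, with the tall cell in the middle pocket at (438,157.6), yaw about −5°. I move above it.

```bash
python3 -c "
from h import *
go(437.8,157.5,140,84.9)"
```

```text
t 9.63 pos [448.3  98.1 248.7] rot [-1.7973e+02 -8.0000e-02  8.5560e+01] gap 68.6 F [-0.9  0.5 -0.8]
shift [ 0.0582 -0.0146  0.1089] turn [-0.0046 -0.0013  0.0115] rows>= 3.0
```

jog_arm(
  targets=[
    [0.02, -0.005, 0.015, -0.002, -0.001, 0.005, 0.2],
    [0.04, -0.01, 0.035, -0.004, -0.001, 0.011, 0.2],
    [0.058, -0.0146, 0.06, -0.004, -0.001, 0.011, 0.2],
    [0.058, -0.0146, 0.085, -0.004, -0.001, 0.011, 0.2],
    [0.058, -0.0146, 0.105, -0.004, -0.001, 0.011, 0.2],
  ],
)

```text
time: 10.05
tool_pos: [437.1, 158.1, 142.3]
tcp_rot: [-179.9, -0.0, 85.0]
ft_force: [1.2, 0.1, 0.4]
finger_gap: 68.4
```

jog_arm(
  targets=[
    [0, 0, 0, 0, 0, 0, 0.2],
    [0, 0, 0, 0, 0, 0, 0.2],
    [0, 0, 0, 0, 0, 0, 0.2],
    [0, 0, 0, 0, 0, 0, 0.2],
  ],
)

```text
time: 10.38
tool_pos: [439.1, 158.1, 146.2]
tcp_rot: [179.8, -0.1, 85.0]
ft_force: [0.1, -0.5, -0.1]
finger_gap: 68.2
```

```bash
python3 -c "
from h import *
go(437.8,157.5,50,84.9)
s=snap('wrist','pics/w12.png')
"
```

```text
t 10.38 pos [439.1 158.1 146.2] rot [ 1.7984e+02 -9.0000e-02  8.4950e+01] gap 68.2 F [ 0.1 -0.5 -0.1]
shift [-0.0009 -0.0015  0.0962] turn [ 0.0027 -0.0016  0.0009] rows>= 2.3
```

View pics/w12.png

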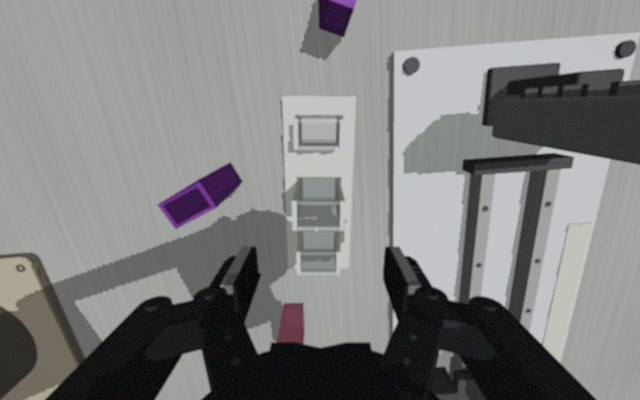

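The tall cell's rim is at cols 293–346 and rows 203–229, centred between the jaws (about 321).

```bash
python3 -c "
from h import *
s=snap('wrist'); crop(s,270,80,370,290,2.8,'pics/w12c.png')
c=[438,157.6];a=np.radians(-5);X=np.array([np.cos(a),np.sin(a)]);Y=np.array([-np.sin(a),np.cos(a)])
print(proj(s,[[*(np.array(c)+i*20*X+j*12*Y),88] for i,j in [(-1,-1),(1,-1),(1,1),(-1,1)]]).round(1))
"
```

```text
[[293.3 230.6]
 [344.7 230.5]
 [345.6 201.3]
 [292.3 201.4]]
```

View pics/w12c.png

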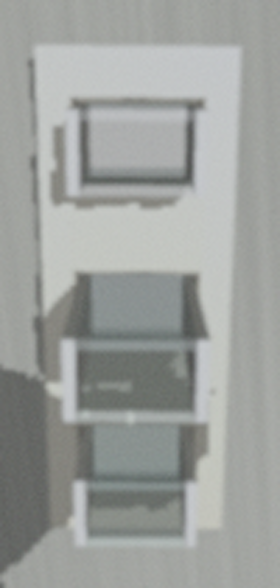

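The observed rim (292–344, 201–231) matches the prediction to within 1 px. I descend.

jog_arm(
  targets=[
    [-0.0005, -0.0005, 0.015, 0, 0, 0, 0.2],
    [-0.0005, -0.001, 0.03, 0, 0, 0, 0.2],
    [-0.0005, -0.001, 0.045, 0, 0, 0, 0.2],
    [-0.0005, -0.001, 0.06, 0, 0, 0, 0.2],
    [-0.0005, -0.001, 0.075, 0, 0, 0, 0.2],
  ],
)

```text
time: 10.9
tool_pos: [437.5, 158.1, 69.7]
tcp_rot: [179.9, -0.1, 85.0]
ft_force: [0.2, -0.5, 0.4]
finger_gap: 68.5
```

jog_arm(
  targets=[
    [0, 0, 0.01, 0, 0, 0, 0.2],
    [0, 0, 0.018, 0, 0, 0, 0.2],
    [0, 0, 0.02, 0, 0, 0, 0.2],
    [0, 0, 0.02, 0, 0, 0, 0.2],
  ],
)

```text
time: 11.23
tool_pos: [436.5, 158.0, 49.1]
tcp_rot: [-180.0, -0.0, 85.0]
ft_force: [-0.1, 0.4, 0.5]
finger_gap: 68.3
```

```bash
python3 -c "
from h import *
go(438,157.6,50,84.9)
s=snap('wrist','pics/w13.png')
"
```

```text
t 11.23 pos [436.5 158.   49.1] rot [-1.7997e+02 -3.0000e-02  8.5010e+01] gap 68.3 F [-0.1  0.4  0.5]
shift [-0.0002  0.0015 -0.0009] turn [-0.0006 -0.0005  0.0019] rows>= 0.0
```

View pics/w13.png

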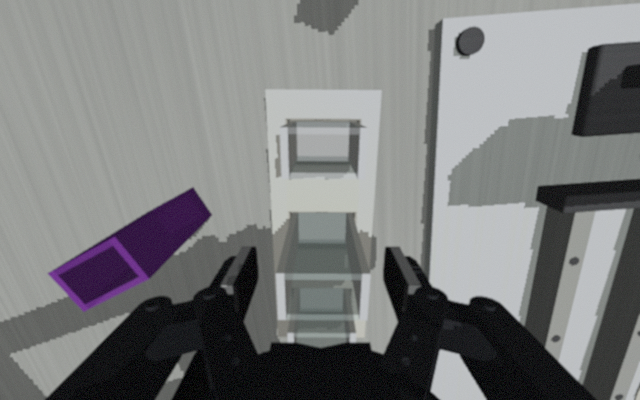

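The cell (cols 275–370) stands between the pads. I close on the frosted faces with 35 N.

jog_arm(
  targets=[
    [0, 0.001, 0, 0, 0, 0, 0.35],
    [0, 0.0015, 0, 0, 0, 0, 0.5],
    [0, 0.0015, 0, 0, 0, 0, 0.65],
    [0, 0.0015, 0, 0, 0, 0, 0.65],
    [0, 0.0015, 0, 0, 0, 0, 0.65],
  ],
  newtons=35,
)

```text
time: 11.7
tool_pos: [439.0, 158.1, 50.1]
tcp_rot: [179.9, -0.1, 85.0]
ft_force: [-0.3, -0.2, 5.9]
finger_gap: 39.5
```

```bash
python3 -c "
from h import *
go(438,157.6,50,84.9)
s=snap('wrist','pics/w14.png')
"
```

```text
t 11.7 pos [439.  158.1  50.1] rot [ 1.7991e+02 -7.0000e-02  8.5020e+01] gap 39.5 F [-0.3 -0.2  5.9]
shift [-0.0005 -0.0009  0.0001] turn [ 0.0016 -0.0012  0.0021] rows>= 0.0
```

View pics/w14.png

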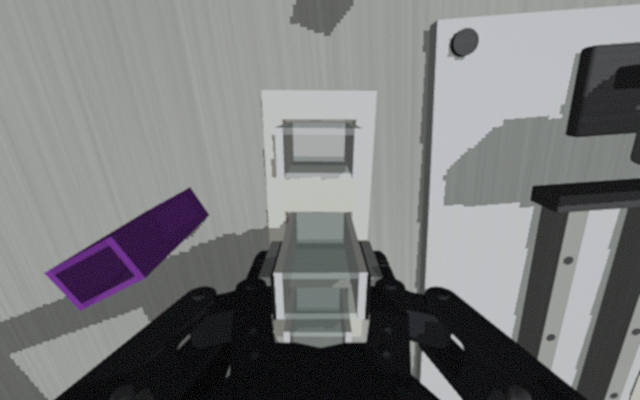

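Gripped (gap 39.5 mm). I lift straight up.

jog_arm(
  targets=[
    [0, 0, -0.01, 0, 0, 0, 0.65],
    [0, 0, -0.025, 0, 0, 0, 0.65],
    [0, 0, -0.042, 0, 0, 0, 0.65],
    [0, 0, -0.06, 0, 0, 0, 0.65],
    [0, 0, -0.08, 0, 0, 0, 0.65],
  ],
)

```text
time: 12.17
tool_pos: [437.3, 157.7, 129.8]
tcp_rot: [-179.9, -0.0, 85.0]
ft_force: [0.6, 0.0, -0.4]
finger_gap: 39.9
```

jog_arm(
  targets=[
    [0, 0, -0.015, 0, 0, 0, 0.65],
    [0, 0, -0.03, 0, 0, 0, 0.65],
    [0, 0, -0.035, 0, 0, 0, 0.65],
    [0, 0, -0.035, 0, 0, 0, 0.65],
  ],
)

```text
time: 12.5
tool_pos: [439.0, 158.0, 166.0]
tcp_rot: [179.8, -0.1, 85.0]
ft_force: [0.9, -0.9, -0.6]
finger_gap: 39.7
```

```bash
python3 -c "
from h import *
go(625.5,92,165,89.7)
s=snap('wrist','pics/w15.png')
s=snap('side','pics/s15.png'); crop(s,200,120,420,330,2.5,'pics/s15c.png')
"
```

```text
t 12.5 pos [439. 158. 166.] rot [ 1.7985e+02 -9.0000e-02  8.5020e+01] gap 39.7 F [ 0.9 -0.9 -0.6]
shift [-0.0496  0.1915  0.0014] turn [ 0.0027 -0.0015 -0.0817] rows>= 4.7
```

View pics/w15.png

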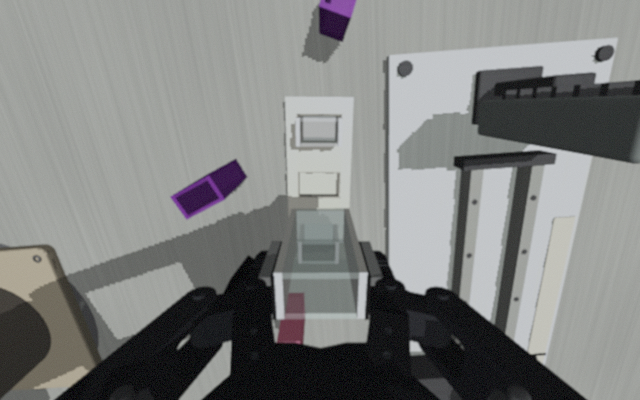

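View pics/s15c.png

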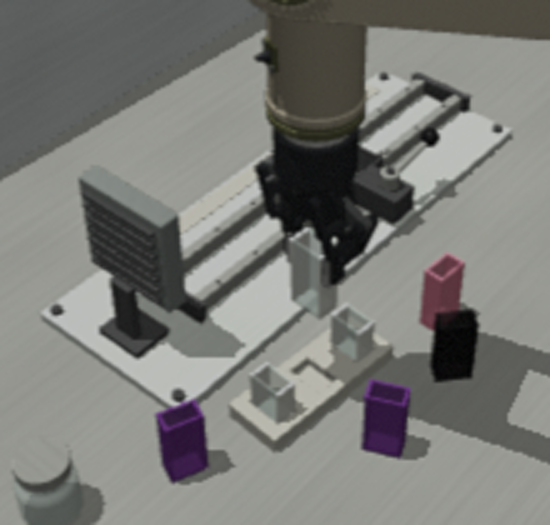

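The cell is lifted out (middle pocket empty at (318,184)) and both short cells are in place. I check the plate screws at (405,68) and (604,53) in this still view, then travel.

```bash
python3 -c "
from h import *
s=snap('wrist')
print(plane(s,[(405,68),(604,53)],14).round(1), plane(s,[(460,160),(552,157)],20).round(1))"
```

```text
[[527.3 263.8  14. ]
 [713.5 261.2  14. ]] [[582.  172.   20. ]
 [675.7 167.   20. ]]
```

jog_arm(
  targets=[
    [-0.006, 0.02, 0, 0, 0, -0.01, 0.65],
    [-0.016, 0.055, 0, 0.001, 0, -0.03, 0.65],
    [-0.026, 0.09, 0, 0.002, -0.001, -0.045, 0.65],
    [-0.034, 0.12, 0, 0.003, -0.001, -0.06, 0.65],
    [-0.042, 0.15, 0, 0.003, -0.001, -0.082, 0.65],
  ],
)

```text
time: 13.07
tool_pos: [584.4, 102.1, 162.2]
tcp_rot: [-179.7, 0.0, 89.7]
ft_force: [-0.3, -0.1, -0.7]
finger_gap: 39.7
```

```bash
python3 -c "
from h import *
go(625.5,92,150,89.7)"
```

```text
t 13.07 pos [584.4 102.1 162.2] rot [-1.7967e+02  3.0000e-02  8.9740e+01] gap 39.7 F [-0.3 -0.1 -0.7]
shift [-0.0099  0.0412  0.0119] turn [-0.0058  0.0005  0.0007] rows>= 1.1
```

Screws agree with the top view to within 2 mm. Final approach.

jog_arm(
  targets=[
    [-0.004, 0.015, 0.002, -0.002, 0, 0, 0.65],
    [-0.007, 0.03, 0.006, -0.004, 0, 0, 0.65],
    [-0.01, 0.0405, 0.012, -0.004, 0, 0, 0.65],
    [-0.01, 0.0405, 0.017, -0.004, 0, 0, 0.65],
    [-0.01, 0.0405, 0.02, -0.004, 0, 0, 0.65],
  ],
)

```text
time: 13.48
tool_pos: [623.0, 92.5, 141.3]
tcp_rot: [-179.8, 0.0, 89.7]
ft_force: [0.3, -0.2, -1.1]
finger_gap: 39.5
```

jog_arm(
  targets=[
    [0, 0, 0, 0, 0, 0, 0.65],
    [0, 0, 0, 0, 0, 0, 0.65],
    [0, 0, 0, 0, 0, 0, 0.65],
    [0, 0, 0, 0, 0, 0, 0.65],
    [0, 0, 0, 0, 0, 0, 0.65],
  ],
)

```text
time: 13.9
tool_pos: [624.3, 93.0, 144.7]
tcp_rot: [179.9, 0.0, 89.7]
ft_force: [0.2, 0.9, -0.3]
finger_gap: 40.0
```

```bash
python3 -c "
from h import *
go(625,92,142,89.6)
s=snap('wrist','pics/w16.png')
s=snap('side','pics/s16.png'); crop(s,200,120,420,330,2.5,'pics/s16c.png')
s=snap('top','pics/top16.png'); crop(s,230,140,440,260,3.6,'pics/t16c.png')
go(625,92,142,89.6)
"
```

```text
t 13.9 pos [624.3  93.  144.7] rot [1.7989e+02 1.0000e-02 8.9730e+01] gap 40.0 F [ 0.2  0.9 -0.3]
shift [-0.001   0.0007  0.0027] turn [0.0018 0.0001 0.0023] rows>= 0.1
t 14.05 pos [624.3  92.8 144.4] rot [1.7992e+02 1.0000e-02 8.9720e+01] gap 39.4 F [ 0.8 -0.7 -1.1]
shift [-0.0008  0.0007  0.0024] turn [0.0014 0.0002 0.0021] rows>= 0.1
```

View pics/w16.png

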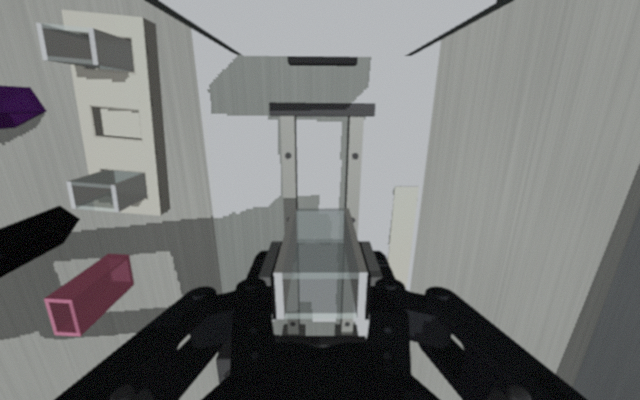

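View pics/s16c.png

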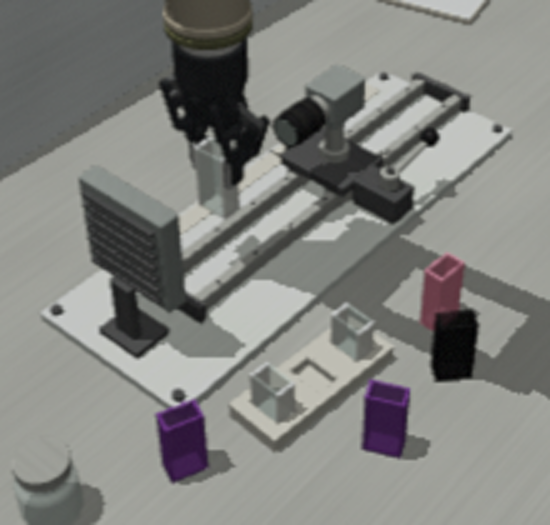

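View pics/t16c.png

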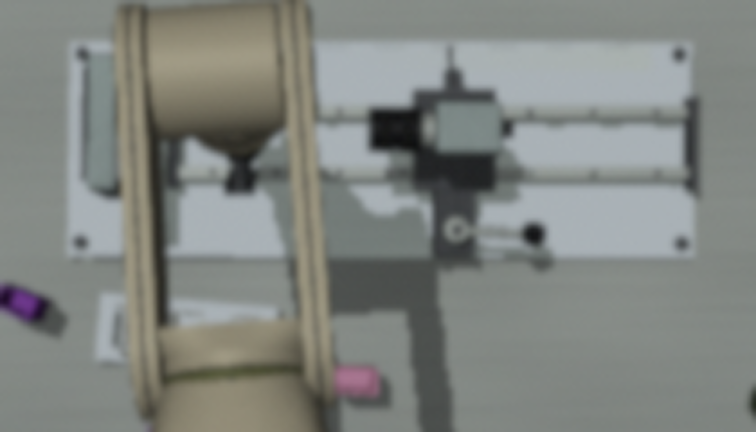

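The wrist view shows the cell centred over the rails (cell about 321 px, rails about 319 px). The top view shows the pointer on the mark and the lever along the rails (hub (456,229), ball (533,234)). I trim 2 mm down, settle and re-check.

jog_arm(
  targets=[
    [-0.001, 0.0007, 0.002, 0, 0, 0, 0.65],
    [-0.001, 0.0007, 0.002, 0, 0, 0, 0.65],
    [-0.001, 0.0007, 0.002, 0, 0, 0, 0.65],
    [-0.001, 0.0007, 0.002, 0, 0, 0, 0.65],
    [-0.001, 0.0007, 0.002, 0, 0, 0, 0.65],
  ],
)

```text
time: 14.47
tool_pos: [625.0, 91.7, 142.0]
tcp_rot: [180.0, 0.0, 89.7]
ft_force: [-0.3, -0.1, -0.6]
finger_gap: 39.7
```

```bash
python3 -c "
from h import *
go(625,92,142,89.6)
s=snap('top')
b=cv2.cvtColor(s['bgr'],cv2.COLOR_BGR2GRAY).astype(int)
[print(y,b[y,348:364]) for y in range(156,163)]
k=lambda X,Y,z:plane(s,[(230+X/3.6,140+Y/3.6)],z)[0].round(1)
print('hub',k(456,229,75),'ball',k(533.5,234,87),'lens front edge',k(371,129,163))
"
```

```text
t 14.47 pos [625.   91.7 142. ] rot [1.7996e+02 1.0000e-02 8.9710e+01] gap 39.7 F [-0.3 -0.1 -0.6]
shift [ 0.0003  0.     -0.    ] turn [0.0008 0.0002 0.002 ] rows>= 0.0
156 [175 175 176 175 172 161 138 132 158 173 175 175 175 175 175 175]
157 [175 175 175 175 173 163 140 130 152 167 172 175 175 175 175 175]
158 [175 175 175 175 170 157 132 117 134 152 165 173 175 175 176 175]
159 [175 175 175 173 164 143 112  94 104 125 150 167 174 175 175 175]
160 [175 175 175 171 157 127  91  73  78  98 133 162 173 175 175 175]
161 [175 175 174 172 155 120  83  66  67  85 124 159 173 175 175 175]
162 [174 174 174 170 153 119  81  65  65  81 119 154 172 174 174 174]
hub [ 534.9 -104.1   75. ] ball [ 528.9 -176.    87. ] lens front edge [621.1 -22.1 163. ]
```

```bash
python3 -c "
from h import *
s=snap('top')
crop(s,345,190,390,225,16,'pics/t17.png')
s=snap('side'); crop(s,330,150,400,210,10,'pics/s17.png')
a=cv2.imread('pics/top0.png'); b=cv2.imread('pics/top16.png')
for im,x0 in [(a,360),(b,345)]:
    g=cv2.cvtColor(im,cv2.COLOR_BGR2GRAY)
    print([ (int(y),int(x)) for y,x in zip(*np.where(g[198:214,x0+18:x0+42]<60))][:40])
"
```

```text
[(5, 15), (5, 16), (5, 17), (6, 14), (6, 15), (6, 16), (6, 17), (7, 14), (7, 15), (7, 16), (7, 17), (8, 14), (8, 15), (8, 16), (8, 17), (9, 16)]
[(5, 14), (5, 15), (5, 16), (6, 13), (6, 14), (6, 15), (6, 16), (7, 13), (7, 14), (7, 15), (7, 16), (8, 13), (8, 14), (8, 15), (8, 16), (9, 15)]
```

View pics/t17.png

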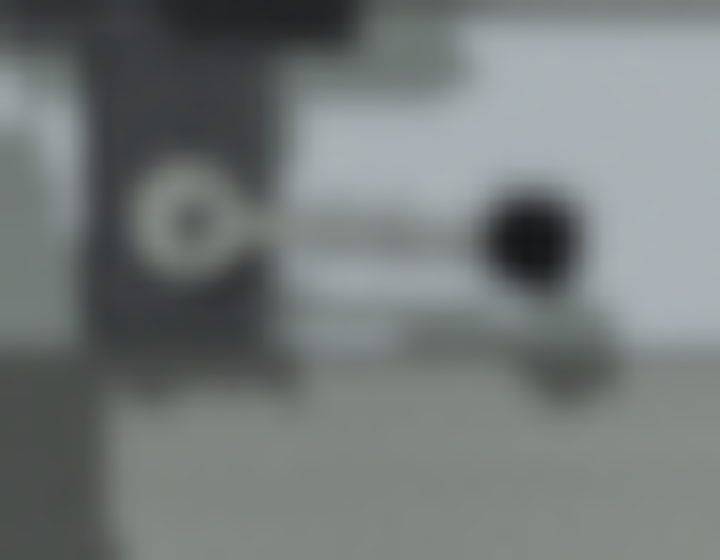

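View pics/s17.png

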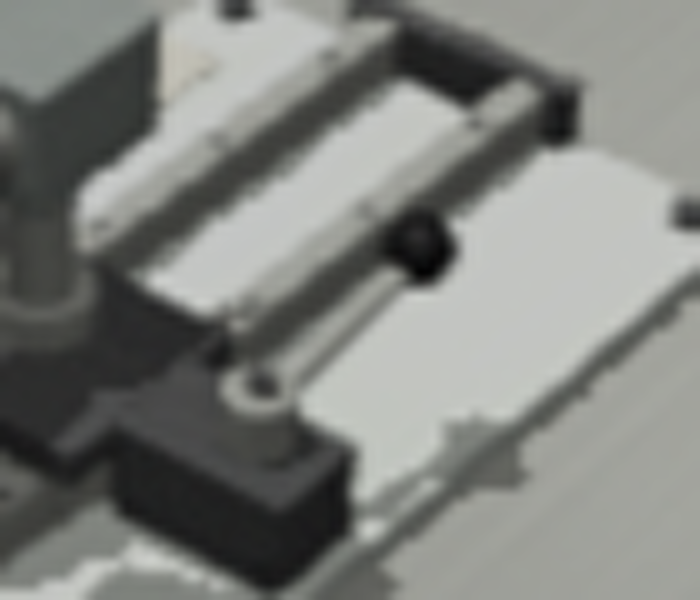

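The lever is back at its starting locked position: top-image angle about 0.06–0.08 rad, the same as at the start and under 0.2. I hand in.

```bash
python3 -c "
from h import *
go(625,92,142,89.6); print(r.hand_in())"
```

```text
t 14.62 pos [625.   91.7 142. ] rot [1.7995e+02 1.0000e-02 8.9710e+01] gap 39.4 F [-0.4 -0.5 -0.2]
shift [0.0003 0.     0.    ] turn [0.0009 0.0002 0.0019] rows>= 0.0
the job is handed in; nothing more can be done
None
```

I finished the job and handed it in at 14.6 s; the hand-in gave no verdict.

**What I did:**
- I swung the clamp lever fully open by its ball and slid the carriage about 55 mm onto the mark.
- I swung the lever home to its stop.
- I took the tall cell from the rack's middle pocket by its two frosted faces. It is now held upright in the light path.

**Last checks:**
- **Pointer:** about 0.5 mm or less from the mark in the top view, and unchanged after locking.
- **Lever:** back at the same image position as at the start, under the 0.2 rad limit. The readings disagree slightly: the images give about 0.06–0.08 rad, while the tool pose at the stop gave about 0.
- **Cell:** the gap is 39.4 mm on the 40 mm cell, and the tool is at (625.0, 91.7, 142.0) mm. The view point, measured from the plate screws, is about (625, 92, 140) mm. That puts the cell's middle at about 140 mm height, and its tilt and squareness are within about 0.5°.
- **Wrist force:** about 0.7 N at the end, so the cell appears to touch nothing else.
- **Other objects:** in the last side view both short cells and the jar look unmoved. I did not measure the jar or the bamboo tube again at the end; the moves stayed clear of them.

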